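# Screw the jar shut and put the drawer home

## Robot

A 7-joint arm with a two-finger parallel gripper is mounted at the origin on the work surface. World frame = base frame: x ahead of the robot, y to its left, z up, the work surface at z = 0. Lengths are in m, angles in rad, forces in N, time in s.
With the tool pointing down it reaches from about 0.425 to 0.875 m from the base axis. Payload 8.4 kg.
Tool frame: the origin (TCP) lies at the very end of the fingers, on their centre line; the grasp point (between the pads) lies 19 mm behind it; z points along the fingers, y is the direction in which the jaws open and shut (so a half turn about z gives the same grasp; the last joint's range is limited). The gripper opens to 87 mm and grips with 3 to 60 N. Pads are 19 mm wide; open, the fingers measure 117 mm over their backs; the gripper's body (75 mm by 190 mm) begins 51 mm behind the grasp point.
Start: joints at [1.096, 0.333, 0.04, 1.465, -0.013, 1.343, -0.059], TCP at [0.239, -0.605, 0.223] pointing down, gripper open.
Joint ranges: [-2.58, 2.58], [-0.38, 2.09], [-1.3, 1.39], [0.25, 2.4], [-1.5, 4.64], [0.08, 2.09], [-2.65, 2.65]. Speed limits (rad/s): [2.22, 2.22, 2.79, 2.79, 3.14, 3.14, 3.14].

## Interface

Orientations are given as a rotation vector (axis times angle).
In Python, from station import manip gives the robot as it stands. The module is installed in compiled form; this text tells all that it offers.
- The arm moves only by the tool play_rows, never from a script. Its argument "motion" is one flat list of numbers, 7 for each row, row after row: the shift along the tool's x, y, z scaled (see below), then the turn, a rotation vector about the tool's x, y, z scaled (see below), then the opening, from -1 (shut) to 1 (fully open), so that 0 is half open. In form: [dx, dy, dz, ax, ay, az, claw, dx, dy, dz, ax, ay, az, claw, ...]. A call has 1 to 5 rows; each row shifts and turns the commanded pose from where the row before left it, along the tool's axes as they then stand; what a row does not reach is not made up. The controller multiplies each number of a shift by 0.3 m and each number of a turn by 120 degrees. A row lasts 1/12 s, in which the tool goes at most 41.7 mm and 7.16 degrees, less where a joint would pass 70% of its speed; a pose out of reach is approached as far as the arm can. A call with a number of a shift or a turn outside -1 to 1 is refused whole. A call with a gripper value outside its range is refused whole. The fingers move at their own pace and stop on an object; "squeeze" is the grip in N (left out, the last holds). Time passes only in rows, so rows that do not move let the fingers close. It gives the time, the measured TCP pose, the force and the opening at its end, in the units of the state.
- manip.read_state(): the state, without advancing time (a new reading comes with each control period).
- manip.read_camera(name): name is "scene" or "top" or "wrist"; returns (picture, depth): 384x512x3 uint8, red, green, blue; 384x512 float32, m along the optical axis (not along the pixel's ray), 0 where there is no reading.
- manip.camera_params(name): a dict with "fx", "fy", "cx", "cy" (pixels), "xyz" and "rotation" of the camera in the world. Camera axes: x right, y down, z forward; pixel columns grow to the right and rows downward; lengths in m; the calibration is good to about 2 mm. A picture is of the moment at which its call begins: read the wrist's pose just before it. camera_params takes no time and is no camera call; for the wrist camera it gives the pose at the moment of the call.
- manip.finish_job(): hands the job in, once; it reports no verdict.
Trained networks look in the newest picture that a camera, given by its name, has taken for a name from the list of things; names that differ only in an ending like _2 or _b are one class to them, and where a whole thing is asked for, a point or a joint stands for the part that bears it (a point fixed in the world has none). Each returns a list of dicts, best first, with "score" (0 to 1); they miss things now and then, are a little off and sometimes report something else, mostly with a low value. They report only what shows in the picture. A call takes as long as a camera call.
- manip.search_frame(camera, label): "xyz" ([x, y, z] in m, in world coordinates, good to about 4 mm: the middle of the surface that is visible of it).
The state is a dict: "time_s": time; "qpos": joint angles; "joint_vel": joint speeds; "tau": joint torques, N m; "eef_pos": TCP position; "ee_rot": TCP orientation; "contact_force": force on the tool from outside, world axes, zero at the start; "wrist_torque": the same for the moment, N m; "width": opening from 0.0 (shut) to 1.0 (fully open).
Only numpy, scipy, OpenCV 4.12 (cv2) and the standard library are available. Lean on these libraries where they do the work, as an engineer would, in place of code of your own. Each camera call takes 0.05 s, during which the arm holds its last target. There are 200 camera calls.

## Task

Tighten the wooden cap of the ceramic jar in the open organiser drawer by twisting it clockwise as far as it goes, until its grip bar lies straight in line with the drawer's travel. Then push the drawer fully home, until it clicks over its catch and stays seated. Leave everything else standing where it is.

Things in the scene. Friction and masses are not known exactly. Their poses are not given: they have to be found in the camera images.
- organiser: fixed grey plastic organiser on a tiled upstand, 240 mm wide, 190 deep, flat top 130 mm high; a basket with walls up to 180 mm high starts 60 mm behind its front edge, tile and lid behind reach 235 mm. Origin: on the counter below the middle of its open front; x points into it (the way the drawer shuts), y to the left as seen from the front, z up
- drawer (a joint): slide of the drawer, m: 0 = home at a rigid stop, grows as it comes out towards the robot (stop at 0.172). Starts well open; friction about 1 N. A sprung catch bears on it from 10 to 4 mm open and needs about 6 N of push; inside 4 mm the catch pulls it home and holds it. Let go between 10 and 4 mm, it springs back out a little
- pull_face (a point): centre of the robot-side face of the teal pull: a solid block 90 mm wide, 30 tall (55 to 85 mm above the counter), standing 28 mm out from the dark grey drawer front, whose top edge is 88 mm high. Push here. Moves with the drawer; 34 mm in front of the organiser's origin when home. Axes as the organiser's
- cap (a joint): twist of the jar's cap, rad: 0 = tight (stop), grows as it unscrews (counter-clockwise seen from above, up to 1.2). It starts loose, does not rise or come off, and turns against about 0.04 N m of friction
- cap_grip (a point): centre of the dark wooden grip bar on the jar's cap, on the twist axis, 109 mm above the counter. Bar 44 mm long, 12 thick, 24 tall (97 to 121 mm above the counter), on a light wooden disc 51 mm across. x points along the bar, z up; when tight the bar is parallel to the organiser's x
- jar_base (a point): white ceramic jar, 56 mm across, 45 mm tall without its cap, fixed in the drawer on its centre line, axis 94 mm behind the pull face; this point is the centre of its underside, 40 mm above the counter. Everything else in the drawer stays below 88 mm
- conditioner: closed coral conditioner bottle, 52 mm across, 150 mm tall, standing in the basket on top of the organiser (bystander); origin at the centre of its underside
- scrubber: pink ridged silicone face scrubber, 72 mm across, about 21 mm tall, lying in the same basket (bystander); origin under its centre
- scraper: stainless steel tongue scraper, a U of 8 mm wire, 120 x 70 mm, lying on the counter left of the drawer (bystander); origin under its middle
- tumbler: green glass tumbler, 68 mm across the rim, 95 mm tall, on the counter right of the drawer (bystander); origin under its centre
- soap_dish: blue soap dish with a bar of soap, 120 x 85 x 29 mm (bystander); origin under its centre
- hairbrush: wooden paddle hairbrush, 230 x 70 x 34 mm, lying on the counter to the left (bystander); origin under its middle
- deodorant: blue can, 50 mm across, 140 mm tall, standing to the left (bystander); origin under its centre

How it is judged:
By the outcome, as a careful person would: the job done as asked, in the order asked, and still so for the second after the job is handed in, with the robot touching nothing.
It also fails if it takes over 56 s, if anything falls off the work surface, if the arm or the gripper's body presses on something with over 40 N, if the wrist force passes 120 N, or if a joint passes its speed limit or range.

## Working session

There is one attempt and no reset: what is moved stays moved. The work goes in short steps, Python scripts to look and compute and a tool call to move; the robot and the scene stay as the last step left them, time stands still between calls to the robot, and variables do not carry over. Pictures are saved under pics/ and viewed, about 8 in all and at most 12, crops included, and the job is handed in when it is done.

Besides the shell and the picture viewer there is one more tool, called after "Call:" in YAML: its name, and indented under it one key for each argument. play_rows: Moves the arm, as the interface text tells. Shifts and turns lie within -1 to 1; 1 stands for 0.3 m of shift or 120 degrees of turn. Its arguments: {"type":"object","properties":{"motion":{"type":"array","items":{"type":"number","minimum":-1,"maximum":1}},"squeeze":{"type":"number"}},"required":["motion"]}

```bash
mkdir -p pics
cat > h.py <<'E'
from station import manip
import numpy as np, cv2
from scipy.spatial.transform import Rotation as R
def snap(c,f=None):
    p=manip.camera_params(c); im,d=manip.read_camera(c)
    if f: cv2.imwrite('pics/'+f,im[:,:,::-1])
    return im,d,p
def cloud(d,p):
    v,u=np.mgrid[:d.shape[0],:d.shape[1]]
    P=np.stack([(u-p['cx'])/p['fx']*d,(v-p['cy'])/p['fy']*d,d],-1)
    r=np.array(p['rotation']); r=r if r.shape==(3,3) else R.from_rotvec(r).as_matrix()
    return P@r.T+np.array(p['xyz'])
E
python3 - <<'E'
from h import *
s=manip.read_state(); print(s)
print(manip.camera_params('top'))
for c in('top','scene'):
    snap(c,c+'1.png')
    for l in('cap_grip','pull_face','organiser','jar_base','tumbler','conditioner'):
        print(c,l,[(np.round(x['xyz'],3),round(x['score'],2)) for x in manip.search_frame(c,l)[:2]])
print(manip.read_state()['time_s'])
a=[cv2.imread(f'pics/{c}1.png') for c in('top','scene')]
E
```

```text
{'time_s': 0.0, 'qpos': array([ 1.09579177,  0.33389489,  0.03985486,  1.46628869, -0.01336744,
        1.34329539, -0.05850393]), 'joint_vel': array([ 0.00012789,  0.00109364, -0.00223456,  0.00060946,  0.00030554,
       -0.00143001,  0.00023018]), 'tau': array([-2.07170892e-04, -6.56362724e+01,  1.33532949e+00, -4.03795445e+01,
       -5.96454833e-02,  4.50129993e-02,  2.00208960e-04]), 'eef_pos': array([ 0.23836066, -0.60420593,  0.22166085]), 'ee_rot': array([-3.08475963e+00, -5.86559071e-01,  6.81923444e-04]), 'contact_force': array([0.27371495, 0.10303492, 0.34622887]), 'wrist_torque': array([ 0.02843584,  0.04563756, -0.00503622]), 'width': 1.0037448576261598}
{'fx': 419.3911249324149, 'fy': 419.3911249324149, 'cx': 263.4585058619078, 'cy': 193.54928381786397, 'xyz': array([0.38704345, 0.01863838, 1.26847187]), 'rotation': array([-2.14104208,  2.12122602, -0.17831333])}
top cap_grip [(array([ 0.581, -0.018,  0.095]), 0.75)]
top pull_face [(array([ 0.594, -0.02 ,  0.04 ]), 0.95)]
top organiser [(array([ 0.737, -0.003,  0.131]), 0.93)]
top jar_base [(array([ 0.592, -0.019,  0.045]), 0.59)]
top tumbler [(array([ 0.629, -0.234,  0.053]), 0.76)]
top conditioner [(array([0.76 , 0.057, 0.224]), 0.7)]
scene cap_grip [(array([ 0.584, -0.027,  0.104]), 0.55)]
scene pull_face [(array([ 0.577, -0.033,  0.059]), 0.58)]
scene organiser [(array([ 0.751, -0.053,  0.116]), 0.95)]
scene jar_base [(array([ 0.578, -0.032,  0.062]), 0.6), (array([0.37 , 0.465, 0.037]), 0.21)]
scene tumbler [(array([ 0.622, -0.23 ,  0.064]), 0.97)]
scene conditioner [(array([0.779, 0.044, 0.211]), 0.77)]
0.7
```

View pics/top1.png

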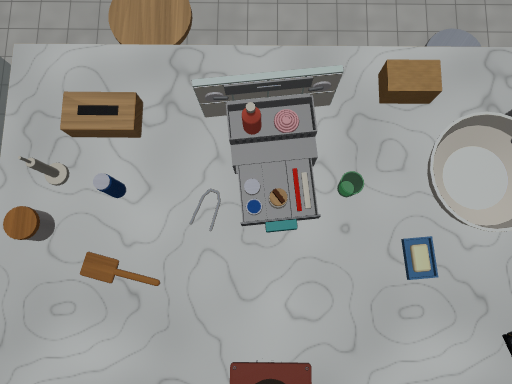

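View pics/scene1.png

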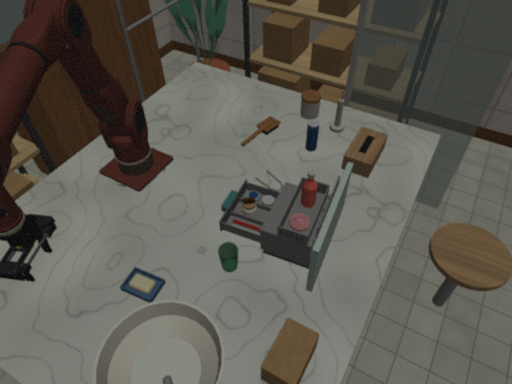

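The top view shows the open drawer, with the teal pull at about (281,226) and the cap at about (278,198). The tumbler is to its right at (350,184), and the organiser is turned slightly. Next I'll measure the yaw and the bar angle.

Run:
```python
from h import *
im,d,p=snap('top'); P=cloud(d,p); hsv=cv2.cvtColor(im,cv2.COLOR_RGB2HSV)
def rect(m,n):
    q=P[m]; c,(w,h),a=cv2.minAreaRect(q[:,:2].astype(np.float32)*1000); ax=[np.round(x) for x in cv2.boxPoints((c,(w,h),a))]
    print(n,len(q),np.round(c,1),round(w),round(h),round(a,1),'z',np.percentile(q[:,2],[5,50,95]).round(3))
teal=(abs(hsv[...,0].astype(int)-88)<8)&(hsv[...,1]>120)
roi=np.zeros_like(teal); roi[215:240,255:305]=1
rect(teal&roi&(P[...,2]>.075),'pull top')
roi[:]=0; roi[120:175,225:325]=1
m=roi&(abs(P[...,2]-.13)<.006); rect(m,'org flat top')
roi[:]=0; roi[183:212,264:292]=1
m=roi&(P[...,2]>.090); rect(m,'cap')
m=roi&(P[...,2]>.112); rect(m,'bar')
cv2.imwrite('pics/crop.png',cv2.resize(im[90:250,200:380,::-1],None,fx=4,fy=4,interpolation=cv2.INTER_CUBIC)[:600])
# front edge of org top by column
for n,mm in(('orgfront',None),):
    pts=[]
    for u in range(236,312,4):
        r=[v for v in range(120,175) if abs(P[v,u,2]-.13)<.006]
        if r: pts.append(P[max(r),u])
    pts=np.array(pts); k=np.polyfit(pts[:,1],pts[:,0],1); print(k, np.degrees(np.arctan(k[0])), pts[[0,-1]].round(3))
```

```text
pull top 311 [500.4 -26.7] 28 88 6.1 z [0.082 0.086 0.09 ]
org flat top 2486 [734.7  -3. ] 133 241 3.6 z [0.127 0.131 0.134]
cap 250 [495.4 -12. ] 46 220 86.1 z [0.095 0.1   0.124]
bar 76 [492.1  -9.5] 34 215 84.0 z [0.117 0.121 0.126]
[-0.10780335  0.67433663] -6.152914785051264 [[ 0.663  0.101  0.127]
 [ 0.685 -0.101  0.126]]
```

View pics/crop.png

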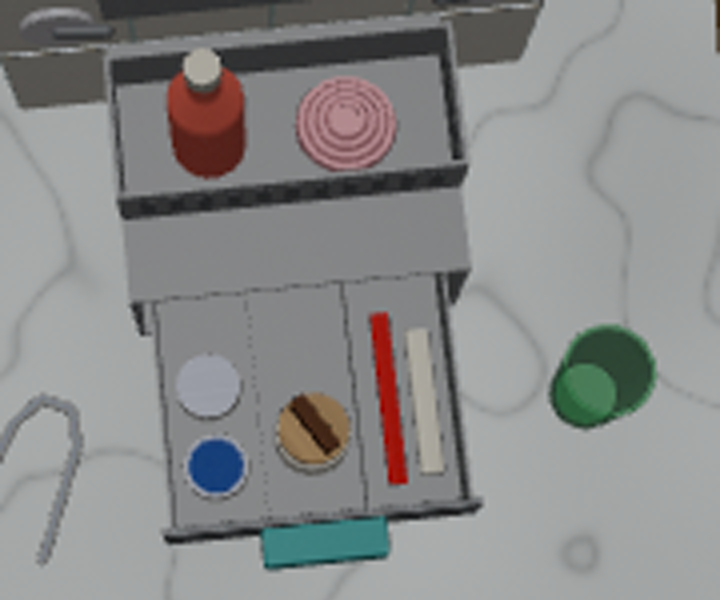

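Organiser yaw is about +6.1°. The jar axis works out at about (0.580, -0.018), and the drawer is about 0.156 m open. I'll move above the cap now.

Call:
play_rows:
  motion: [0.1,-0.08,0,0,0,0,1,0.1,-0.08,0,0,0,0,1,0.1,-0.08,0,0,0,0,1,0.1,-0.08,0,0,0,0,1,0.1,-0.08,0,0,0,0,1]

```text
time_s: 1.17
eef_pos: [0.3346, -0.4363, 0.2227]
ee_rot: [3.086, 0.586, 0.0]
contact_force: [2.0, -2.3, -0.1]
width: 0.997
```

Call:
play_rows:
  motion: [0.1,-0.08,0,0,0,0,1,0.1,-0.08,0,0,0,0,1,0.1,-0.08,0,0,0,0,1,0.1,-0.08,0,0,0,0,1,0.1,-0.08,0,0,0,0,1]

```text
time_s: 1.58
eef_pos: [0.4302, -0.2695, 0.2229]
ee_rot: [3.086, 0.587, 0.001]
contact_force: [1.0, 0.1, -0.5]
width: 1.001
```

Call:
play_rows:
  motion: [0.1,-0.08,0,0,0,0,1,0.1,-0.08,0,0,0,0,1,0.1,-0.08,0,0,0,0,1,0.1,-0.08,0,0,0,0,1,0,0,0,0,0,0,1]

```text
time_s: 2.0
eef_pos: [0.5091, -0.1296, 0.223]
ee_rot: [-3.081, -0.602, -0.004]
contact_force: [-0.9, 0.8, 0.1]
width: 1.001
```

Call:
play_rows:
  motion: [0.09,-0.065,0,0,0,0,1,0.09,-0.065,0,0,0,0,1,0.09,-0.065,0,0,0,0,1,0.087,-0.065,0,0,0,0,1,0,0,0,0,0,0,1]

```text
time_s: 2.42
eef_pos: [0.5789, -0.0189, 0.2226]
ee_rot: [-3.081, -0.598, -0.003]
contact_force: [-0.9, 0.7, -0.1]
width: 1.0
```

Run:
```python
from h import *
s=manip.read_state(); print(s['eef_pos'].round(4),s['ee_rot'].round(3),s['contact_force'].round(1))
im,d,p=snap('wrist','w1.png'); P=cloud(d,p)
near=np.hypot(P[...,0]-.58,P[...,1]+.018)<.04
m=near&(abs(P[...,2]-.121)<.008)&(d>0)
q=P[m]; (c,(w,h),a)=cv2.minAreaRect(q[:,:2].astype(np.float32)*1000); print('bar',len(q),c,w,h,a,np.median(q[:,2]))
C=np.cov(q[:,:2].T); e=np.linalg.eigh(C)[1][:,1]; print('yaw',np.degrees(np.arctan2(e[1],e[0])), q.mean(0).round(4))
m=near&(P[...,2]>.088)&(P[...,2]<.104); q=P[m]; print('disc',len(q),cv2.minEnclosingCircle(q[:,:2].astype(np.float32)*1000) if len(q) else 0)
print([(x['xyz'],x['score']) for x in manip.search_frame('wrist','cap_grip')[:2]])
np.save('w1.npy',P)
```

```text
[ 0.5789 -0.0189  0.2226] [-3.081e+00 -5.980e-01 -3.000e-03] [-0.9  0.7 -0.1]
bar 686 (580.77099609375, -17.742198944091797) 43.650211334228516 12.156436920166016 37.536075592041016 0.12067732749091228
yaw -142.4139293594512 [ 0.5817 -0.0174  0.1204]
disc 1527 ((580.541259765625, -17.91136932373047), 25.430017471313477)
[]
```

View pics/w1.png

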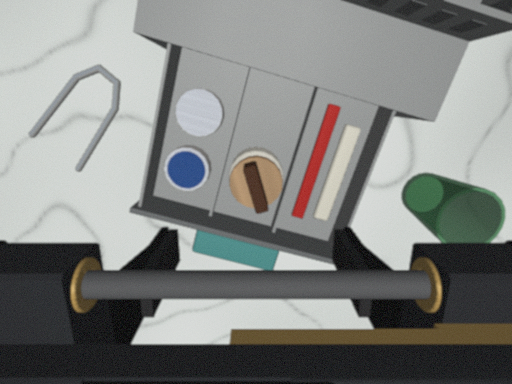

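The wrist view shows the cap at (256,182) and its bar clearly, with nothing in the way. The fit puts the bar at (0.5807, -0.0178), yaw 37.6°. The tool is at 22°, so I'll turn -15.6° about tool z and then descend.

Call:
play_rows:
  motion: [0,0,0,0,0,-0.0435,1,0,0,0,0,0,-0.0435,1,0,0,0,0,0,-0.043,1,0.007,0,0.1,0,0,0,1,0,0,0.1,0,0,0,1]

```text
time_s: 2.93
eef_pos: [0.5797, -0.0267, 0.1637]
ee_rot: [2.977, 0.997, 0.006]
contact_force: [0.1, -1.2, -0.2]
width: 1.004
```

Call:
play_rows:
  motion: [0,0,0.08,0,0,0,1,0,0,0.08,0,0,0,1,0,0,0.047,0,0,0,1,0,0,0,0,0,0,1]

```text
time_s: 3.27
eef_pos: [0.5759, -0.0269, 0.0972]
ee_rot: [-2.978, -0.997, 0.009]
contact_force: [-0.6, -1.0, -0.1]
width: 1.002
```

Call:
play_rows:
  motion: [0,0,-0.012,0,0,0,1,0.031,-0.015,0,0,0,0,1,0,0,0,0,0,0,1]

```text
time_s: 3.52
eef_pos: [0.5851, -0.014, 0.1062]
ee_rot: [2.977, 1.001, 0.006]
contact_force: [0.3, 0.5, 0.8]
width: 1.003
```

Call:
play_rows:
  motion: [0,0,0,0,0,0,1,0,0,0,0,0,0,1,0,0,0,0,0,0,1]

```text
time_s: 3.77
eef_pos: [0.5835, -0.0157, 0.1045]
ee_rot: [2.978, 1.0, 0.001]
contact_force: [0.2, 0.1, 0.4]
width: 1.001
```

Call:
play_rows:
  motion: [0,0,0,0,0,0,1,0,0,0,0,0,0,1,0,0,0,0,0,0,1,0,0,0,0,0,0,1,0,0,0,0,0,0,1]

```text
time_s: 4.18
eef_pos: [0.5832, -0.0156, 0.104]
ee_rot: [-2.978, -1.0, 0.0]
contact_force: [0.1, 0.1, 0.1]
width: 0.996
```

Call:
play_rows:
  motion: [-0.011,0.001,0.011,0,0,0,1,0,0,0,0,0,0,1,0,0,0,0,0,0,1,0,0,0,0,0,0,1,0,0,0,0,0,0,1]

```text
time_s: 4.6
eef_pos: [0.5809, -0.0178, 0.1008]
ee_rot: [-2.978, -1.0, -0.0]
contact_force: [0.2, -0.3, 0.1]
width: 0.999
```

Call:
play_rows:
  motion: [0,0,0,0,0,0,-1,0,0,0,0,0,0,-1,0,0,0,0,0,0,-1,0,0,0,0,0,0,-1,0,0,0,0,0,0,-1]
  squeeze: 20

```text
time_s: 5.02
eef_pos: [0.5809, -0.0178, 0.1008]
ee_rot: [-2.978, -1.0, 0.0]
contact_force: [0.1, 0.4, -0.2]
width: 0.71
```

Call:
play_rows:
  motion: [0,0,0,0,0,0,-1,0,0,0,0,0,0,-1,0,0,0,0,0,0,-1,0,0,0,0,0,0,-1,0,0,0,0,0,0,-1]

```text
time_s: 5.43
eef_pos: [0.5809, -0.0178, 0.1008]
ee_rot: [-2.978, -1.0, -0.0]
contact_force: [0.1, -0.3, 0.5]
width: 0.329
```

Call:
play_rows:
  motion: [0,0,0,0,0,0,-1,0,0,0,0,0,0,-1,0,0,0,0,0,0,-1,0,0,0,0,0,0,-1,0,0,0,0,0,0,-1]

```text
time_s: 5.85
eef_pos: [0.5808, -0.0178, 0.1008]
ee_rot: [-2.978, -1.0, 0.0]
contact_force: [-1.0, -0.1, -0.5]
width: 0.139
```

Gripped: the opening is about 12 mm, which matches the bar. Now I'll turn it clockwise, slowly.

Call:
play_rows:
  motion: [0,0,0,0,0,0.02,-1,0,0,0,0,0,0.02,-1,0,0,0,0,0,0.02,-1,0,0,0,0,0,0.02,-1,0,0,0,0,0,0.02,-1]

```text
time_s: 6.27
eef_pos: [0.5808, -0.0177, 0.1008]
ee_rot: [-3.067, -0.68, 0.0]
contact_force: [-0.2, 0.7, 0.3]
width: 0.134
```

Call:
play_rows:
  motion: [0,0,0,0,0,0.02,-1,0,0,0,0,0,0.02,-1,0,0,0,0,0,0.02,-1,0,0,0,0,0,0.02,-1,0,0,0,0,0,0.02,-1]

```text
time_s: 6.68
eef_pos: [0.5808, -0.0177, 0.1008]
ee_rot: [-3.121, -0.356, 0.0]
contact_force: [-0.6, 0.2, -0.3]
width: 0.138
```

Call:
play_rows:
  motion: [0,0,0,0,0,0.02,-1,0,0,0,0,0,0.02,-1,0,0,0,0,0,0,-1,0,0,0,0,0,0,-1,0,0,0,0,0,0,-1]

```text
time_s: 7.1
eef_pos: [0.5808, -0.0178, 0.1008]
ee_rot: [-3.133, -0.23, 0.0]
contact_force: [-0.9, 0.6, 0.1]
width: 0.134
```

```bash
cat > s.py <<'E'
from h import *
s=manip.read_state(); r=s['ee_rot']; x=R.from_rotvec(r).as_matrix()[:,0]
print(s['time_s'],s['eef_pos'].round(4),'yaw',np.degrees(np.arctan2(x[1],x[0])).round(2),'F',s['contact_force'].round(1),'T',s['wrist_torque'].round(3),s['width'])
E
python3 s.py
```

```text
7.1 [ 0.5808 -0.0178  0.1008] yaw 8.41 F [-0.9  0.6  0.1] T [0.149 0.089 0.014] 0.13399405258497993
```

Now I'll go past the expected stop in small steps.

Call:
play_rows:
  motion: [0,0,0,0,0,0.01,-1,0,0,0,0,0,0.01,-1,0,0,0,0,0,0,-1,0,0,0,0,0,0,-1]

```text
time_s: 7.43
eef_pos: [0.5808, -0.0178, 0.1008]
ee_rot: [-3.137, -0.163, 0.0]
contact_force: [-0.7, 1.1, -0.1]
width: 0.136
```

```bash
python3 s.py
```

```text
7.4333 [ 0.5808 -0.0178  0.1008] yaw 5.94 F [-0.7  1.1 -0.1] T [0.16  0.111 0.07 ] 0.13611564298694884
```

Call:
play_rows:
  motion: [0,0,0,0,0,0.01,-1,0,0,0,0,0,0.01,-1,0,0,0,0,0,0,-1,0,0,0,0,0,0,-1]

```text
time_s: 7.77
eef_pos: [0.5808, -0.0177, 0.1008]
ee_rot: [3.14, 0.097, -0.0]
contact_force: [-0.8, 0.5, 0.2]
width: 0.141
```

```bash
python3 s.py
```

```text
7.7667 [ 0.5808 -0.0177  0.1008] yaw 3.55 F [-0.8  0.5  0.2] T [0.189 0.208 0.447] 0.141081772294396
```

Torque rose to 0.45 N m at about 5–6° yaw, so the stop is reached. I'll release, rise and check.

Call:
play_rows:
  motion: [0,0,0,0,0,0,0,0,0,0,0,0,0,0,0,0,0,0,0,0,0,0,0,0,0,0,0,0,0,0,0,0,0,0,0]

```text
time_s: 8.18
eef_pos: [0.5809, -0.018, 0.1007]
ee_rot: [3.14, 0.096, 0.0]
contact_force: [-0.1, -0.4, 0.0]
width: 0.427
```

Call:
play_rows:
  motion: [0,0,0,0,0,0,0,0,0,-0.08,0,0,0,0,0,0,-0.1,0,0,0,0,0,0,-0.1,0,0,0,0,0,0,-0.05,0,0,0,0]

```text
time_s: 8.6
eef_pos: [0.5821, -0.0177, 0.2036]
ee_rot: [3.14, 0.097, 0.006]
contact_force: [-0.0, 0.2, 0.3]
width: 0.5
```

Call:
play_rows:
  motion: [-0.1,0,0,0,0,0,-1,-0.1,0,0,0,0,0,-1,0,0,0,0,0,0,-1,0,0,0,0,0,0,-1]

```text
time_s: 8.93
eef_pos: [0.5201, -0.0219, 0.2002]
ee_rot: [3.139, 0.096, 0.001]
contact_force: [0.4, 0.1, 0.2]
width: 0.28
```

```bash
python3 s.py
python3 - <<'E'
from h import *
im,d,p=snap('wrist','w2.png'); P=cloud(d,p)
near=np.hypot(P[...,0]-.5807,P[...,1]+.0178)<.04
q=P[near&(abs(P[...,2]-.121)<.008)]
print('bar',cv2.minAreaRect(q[:,:2].astype(np.float32)*1000),len(q))
hsv=cv2.cvtColor(im,cv2.COLOR_RGB2HSV)
t=(abs(hsv[...,0].astype(int)-88)<8)&(hsv[...,1]>100)&(abs(P[...,2]-.085)<.008)&(np.hypot(P[...,0]-.5,P[...,1]+.027)<.08)
q=P[t]; 
if len(q)>10: print('pull',cv2.minAreaRect(q[:,:2].astype(np.float32)*1000),len(q))
E
```

```text
8.9333 [ 0.5201 -0.0219  0.2002] yaw 3.5 F [0.4 0.1 0.2] T [ 0.019 -0.003  0.019] 0.27982916225741805
bar ((580.5042724609375, -18.05152702331543), (43.97175979614258, 11.950188636779785), 6.256509304046631) 934
pull ((501.76251220703125, -26.91231918334961), (23.997608184814453, 85.70478057861328), 5.975589275360107) 2180
```

View pics/w2.png

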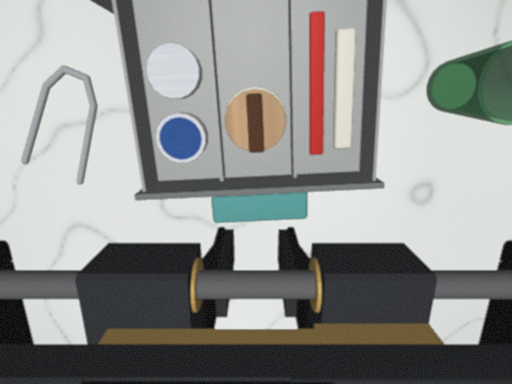

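The bar now reads 6.26°, against about 6.1° for the drawer, so the cap is tight. The bar stands upright at (255,122), in line with the dividers. Next I'll go in front of the pull.

Call:
play_rows:
  motion: [0,0,0,0,0,-0.022,-1,-0.1,0.004,0,0,0,0,-1,-0.105,0.004,0,0,0,0,-1,0,0,0,0,0,0,-1,0,0,0,0,0,0,-1]

```text
time_s: 9.4
eef_pos: [0.4601, -0.0308, 0.2]
ee_rot: [3.137, 0.168, 0.001]
contact_force: [0.3, 0.1, -0.4]
width: 0.011
```

Call:
play_rows:
  motion: [0,0,0,0,0,0,-1,0,0,0,0,0,0,-1,0,0,0,0,0,0,-1]

```text
time_s: 9.65
eef_pos: [0.461, -0.0302, 0.1997]
ee_rot: [-3.136, -0.17, -0.0]
contact_force: [0.5, -0.5, 0.1]
width: 0.009
```

```bash
python3 s.py
```

```text
9.65 [ 0.461  -0.0302  0.1997] yaw 6.21 F [ 0.5 -0.5  0.1] T [-0.011 -0.037  0.015] 0.008699027938021606
```

Call:
play_rows:
  motion: [-0.015,0.002,0.06,0,0,0,-1,0,0,0.1,0,0,0,-1,0,0,0.1,0,0,0,-1,0,0,0.1,0,0,0,-1,0,0,0.04,0,0,0,-1]

```text
time_s: 10.07
eef_pos: [0.454, -0.0312, 0.0761]
ee_rot: [-3.136, -0.17, 0.007]
contact_force: [-0.5, 0.6, -0.1]
width: 0.002
```

Call:
play_rows:
  motion: [0,0,0.03,0,0,0,-1,0,0,0,0,0,0,-1,0,0,0,0,0,0,-1,0,0,0,0,0,0,-1]

```text
time_s: 10.4
eef_pos: [0.4568, -0.0315, 0.0719]
ee_rot: [3.137, 0.169, 0.003]
contact_force: [-0.6, 0.1, 0.2]
width: 0.007
```

Call:
play_rows:
  motion: [0.03,0,0.01,0,0,0,-1,0.02,0,0,0,0,0,-1,0.02,0,0,0,0,0,-1,0.03,0,0,0,0,0,-1,0.03,0,0,0,0,0,-1]

```text
time_s: 10.82
eef_pos: [0.4953, -0.0274, 0.0679]
ee_rot: [3.137, 0.169, -0.0]
contact_force: [-1.6, 0.4, 2.0]
width: 0.008
```

Call:
play_rows:
  motion: [0.04,0,0,0,0,0,-1,0.04,0,0,0,0,0,-1,0.04,0,0,0,0,0,-1,0.04,0,0,0,0,0,-1,0.04,0,0,0,0,0,-1]

```text
time_s: 11.23
eef_pos: [0.5552, -0.0207, 0.0677]
ee_rot: [-3.137, -0.169, 0.0]
contact_force: [-1.6, 0.1, 1.2]
width: 0.004
```

```bash
python3 s.py
```

```text
11.2333 [ 0.5552 -0.0207  0.0677] yaw 6.17 F [-1.6  0.1  1.2] T [ 0.124  0.476 -0.001] 0.0043328361241865634
```

Call:
play_rows:
  motion: [0.04,0,0,0,0,0,-1,0.04,0,0,0,0,0,-1,0.04,0,0,0,0,0,-1,0.04,0,0,0,0,0,-1,0.02,0,0,0,0,0,-1]

```text
time_s: 11.65
eef_pos: [0.6095, -0.0147, 0.0676]
ee_rot: [-3.137, -0.169, -0.001]
contact_force: [-1.2, 0.3, -0.2]
width: 0.004
```

Call:
play_rows:
  motion: [0.02,0,0,0,0,0,-1,0.02,0,0,0,0,0,-1,0.015,0,0,0,0,0,-1,0,0,0,0,0,0,-1]

```text
time_s: 11.98
eef_pos: [0.6243, -0.0132, 0.0675]
ee_rot: [-3.137, -0.169, 0.001]
contact_force: [-2.0, 0.7, -0.2]
width: 0.004
```

Approaching the catch. I'll push in small steps and watch the force.

Call:
play_rows:
  motion: [0.013,0,0,0,0,0,-1,0.013,0,0,0,0,0,-1,0,0,0,0,0,0,-1]

```text
time_s: 12.23
eef_pos: [0.6306, -0.0127, 0.0674]
ee_rot: [3.137, 0.169, -0.006]
contact_force: [-7.8, 0.2, 4.3]
width: 0.004
```

Call:
play_rows:
  motion: [0.013,0,0,0,0,0,-1,0,0,0,0,0,0,-1,0,0,0,0,0,0,-1]

```text
time_s: 12.48
eef_pos: [0.6307, -0.0127, 0.0672]
ee_rot: [3.136, 0.169, -0.017]
contact_force: [-25.3, -1.6, 16.5]
width: 0.006
```

Call:
play_rows:
  motion: [0.007,0,0,0,0,0,-1,0,0,0,0,0,0,-1,0,0,0,0,0,0,-1]

```text
time_s: 12.73
eef_pos: [0.6308, -0.0128, 0.0671]
ee_rot: [3.136, 0.168, -0.023]
contact_force: [-35.3, -1.8, 23.1]
width: 0.004
```

It has met a rigid stop at 0.631. I'll back off and check whether that is home.

Call:
play_rows:
  motion: [-0.03,0,0,0,0,0,-1,-0.06,0,0,0,0,0,-1,-0.1,0,0,0,0,0,-1,-0.1,0,0,0,0,0,-1,-0.05,0,-0.05,0,0,0,-1]

```text
time_s: 13.15
eef_pos: [0.5324, -0.0236, 0.0804]
ee_rot: [3.137, 0.168, -0.007]
contact_force: [-0.2, 0.4, -0.1]
width: 0.009
```

Call:
play_rows:
  motion: [0,0,-0.1,0,0,0,-1,0,0,-0.1,0,0,0,-1,0,0,-0.1,0,0,0,-1,0,0,-0.1,0,0,0,-1,0,0,0,0,0,0,-1]

```text
time_s: 13.57
eef_pos: [0.54, -0.0229, 0.2096]
ee_rot: [3.135, 0.169, 0.017]
contact_force: [-0.1, 0.5, 0.5]
width: 0.009
```

```bash
python3 s.py
python3 - <<'E'
from h import *
for c in('wrist','top'):
    im,d,p=snap(c,c+'3.png'); P=cloud(d,p)
    hsv=cv2.cvtColor(im,cv2.COLOR_RGB2HSV)
    t=(abs(hsv[...,0].astype(int)-88)<8)&(hsv[...,1]>100)&(abs(P[...,2]-.085)<.008)&(np.hypot(P[...,0]-.655,P[...,1]+.01)<.08)
    q=P[t]
    if len(q)>10: print(c,'pull',cv2.minAreaRect(q[:,:2].astype(np.float32)*1000),len(q))
    pts=[]
    for u in range(0,512,3):
        r=np.where((abs(P[:,u,2]-.13)<.005)&(np.hypot(P[:,u,0]-.69,P[:,u,1])<.11)&(P[:,u,0]>.65))[0]
        if len(r): pts.append(P[r.max(),u])
    pts=np.array(pts); pts=pts[abs(pts[:,1]+.008)<.06]
    if len(pts)>4: k=np.polyfit(pts[:,1],pts[:,0],1); print(c,'front at y=-.01:',np.polyval(k,-.01),np.degrees(np.arctan(k[0])))
E
```

```text
13.5667 [ 0.54   -0.0229  0.2096] yaw 6.16 F [-0.1  0.5  0.5] T [ 0.04  -0.067 -0.035] 0.009417359091557843
wrist pull ((655.1700439453125, -10.094356536865234), (28.139684677124023, 88.64126586914062), 6.260768890380859) 1478
wrist front at y=-.01: 0.6752235020903377 -6.28340348864273
top front at y=-.01: 0.7071354800186614 -14.99157478843308
```

View pics/wrist3.png

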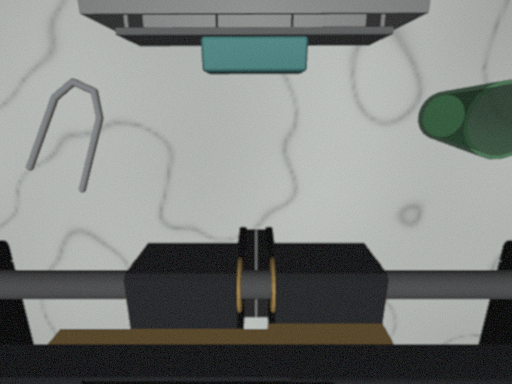

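The pull centre lies 20 mm in front of the organiser front, which is exactly home. I'll wait a second, re-measure and hand in.

Call:
play_rows:
  motion: [0,0,-0.05,0,0,0,-1,0,0,0,0,0,0,-1,0,0,0,0,0,0,-1,0,0,0,0,0,0,-1,0,0,0,0,0,0,-1]

```text
time_s: 14.08
eef_pos: [0.5361, -0.0229, 0.2166]
ee_rot: [-3.137, -0.169, 0.002]
contact_force: [0.2, -0.8, -0.4]
width: 0.004
```

Call:
play_rows:
  motion: [0,0,0,0,0,0,-1,0,0,0,0,0,0,-1,0,0,0,0,0,0,-1,0,0,0,0,0,0,-1,0,0,0,0,0,0,-1]

```text
time_s: 14.5
eef_pos: [0.5365, -0.0228, 0.2177]
ee_rot: [-3.137, -0.169, 0.0]
contact_force: [0.6, 0.0, -0.3]
width: 0.003
```

```bash
python3 s.py
python3 - <<'E'
from h import *
im,d,p=snap('wrist'); P=cloud(d,p); hsv=cv2.cvtColor(im,cv2.COLOR_RGB2HSV)
t=(abs(hsv[...,0].astype(int)-88)<8)&(hsv[...,1]>100)&(abs(P[...,2]-.085)<.008)&(np.hypot(P[...,0]-.655,P[...,1]+.01)<.08)
c=cv2.minAreaRect(P[t][:,:2].astype(np.float32)*1000); print(c)
snap('scene')
for l in('tumbler','conditioner'): print(l,[(np.round(x['xyz'],3),round(x['score'],2)) for x in manip.search_frame('scene',l)[:1]])
if abs(c[0][0]-655)<3: print(manip.finish_job())
E
```

```text
14.5 [ 0.5365 -0.0228  0.2177] yaw 6.17 F [ 0.6  0.  -0.3] T [ 0.049 -0.02   0.028] 0.003263227960690447
((655.2591552734375, -10.04294204711914), (28.237642288208008, 89.02815246582031), 6.103559494018555)
tumbler [(array([ 0.624, -0.227,  0.062]), 0.71)]
conditioner [(array([0.78 , 0.044, 0.207]), 0.97)]
the job is handed in; nothing more can be done
None
```

I tightened the cap, pushed the drawer home by its pull, and handed the job in at about 14.6 s.

- **Cap:** I turned it clockwise about 31° until it met its stop, where the twisting moment rose to 0.45 N m. Afterwards the bar measured 6.26°, against about 6.1° for the drawer's travel. I did not look at the cap again once the drawer was shut, because it was out of view.
- **Drawer:** The push passed the catch and ended at a rigid stop, with up to about 35 N along the push and 23 N upward. The pull's centre then lay 20 mm in front of the organiser, which is where it should be when home. About a second later it had not moved (655.2 mm, then 655.3 mm), with the arm clear of everything.
- **Other things:** The tumbler and conditioner were still in place to within about 4 mm, which is as fine as the detector measures. I did not re-check the other bystanders by measurement, but the arm did not go near them.
- **A check that failed:** The organiser front edge fitted from the last top-camera image (−15°) disagreed with the rest. I took it to be spoiled by the arm in view and used the wrist camera's value instead (−6.28°).

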